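# Clip the yellow label holder onto the parts shelf and hold it home

### The job

Take the yellow label holder off the rim of the aluminium parts tray and push it straight down over the raised front lip of the grey parts shelf, card facing out to the front, centred in front of the yellow bin, until its sprung leaf snaps in behind the lip and the holder sits level and fully home. Do not let go: finish still holding it and pressing it down firmly, with about 15 N, while I check that it has caught. Leave the bins, the other holders, the tray and everything else on the bench where they are.

Things in the scene. Friction and masses are not known exactly. Their poses are not given: they have to be found in the camera images.
- holder_yellow: Loose yellow plastic clip-on label holder, 70 mm long (y), 55 to 75 g, hanging upright on the tray's near rim. Origin: midway along it, on the underside of its top rail, in its slot: the point that rests on a rim or lip. z up, -x the side of the white card. In front of the slot hangs the card pocket (x -7.3 to -1.8 mm), to z = -34 mm, with a foot flared to -x, lowest z = -40 mm
- yellow_rail (a point): Middle of the holder's solid top rail, to grip from above across its depth: 70 mm long (y), 19.5 mm deep (x), 14 mm high; it lies 2.5 mm behind (+x) and 7 mm above the holder's origin
- yellow_bead (a point): Middle of the round snap bead (radius 2.5 mm) on the sprung leaf behind the slot, 4.3 mm behind (+x) and 11.8 mm below the origin. From the bead a lead-in ramp slants down and back to x = 7.5, z = -25 mm. Ramp and foot guide the holder on if it is up to 3 mm off in x. The ramp meets the lip 18 mm above home, needs some 3 to 8 N to pass; the bead snaps under the hem just before home
- yellow_card (a point): Middle of the front face of the yellow holder's card, 7.8 mm in front (-x) of the holder's origin and 18 mm below it
- shelf: Fixed grey sheet steel bench riser, 540 mm wide (y), 220 mm deep, facing the robot. Origin: on the bench straight below the middle of its front lip; x to the back of the shelf, y along the lip, z up. Board top at z = 105 mm; 50 mm free between lip and bins. A holder is home with its origin at x = 0, z = 131 mm of this frame, axes parallel to the shelf's (card to -x)
- lip_mid (a point): Middle of the top edge of the shelf's upturned lip, 131 mm above the bench. The lip is a 2.5 mm sheet (2.5 mm thick, centred here in x); its topmost 8.5 mm is hemmed to the rear, 5.5 mm thick (1.25 mm in front to 4.25 mm behind this point)
- bin_yellow: Yellow open-front picking bin, 110 mm wide (y) x 150 mm deep x 68 mm high, loose on the shelf; origin centre of its underside, 125 mm behind the lip; axes parallel to the shelf's. The yellow holder belongs on the lip straight in front of it (same y in the shelf frame)
- bin_red: Red picking bin, same make; already labelled; leave alone
- bin_blue: Blue picking bin, same make; already labelled; leave alone
- holder_red: Red label holder, same make, already clipped on the lip in front of the red bin; origin and axes as the yellow one; leave alone
- holder_blue: Blue label holder, same make, already clipped on the lip in front of the blue bin; leave alone
- tray: Open aluminium parts tray, 120 (x) x 170 (y) x 45 mm high, walls 2.5 mm, 0.7 kg, loose; origin centre of its underside. The yellow holder hangs on the middle of its -x wall, card outwards, its origin 58.75 mm from the tray's centre and 45 mm above the bench
- board: Green circuit board with black heatsink, 160 x 110 x 28 mm, lying on the bench; leave alone
- multimeter: Orange handheld multimeter, 145 x 72 x 43 mm, lying on the bench; leave alone
- remote: Black remote control, 165 x 44 x 20 mm, lying on the bench; leave alone
- screwdriver: Screwdriver with red handle, 200 mm long, lying on the bench; leave alone

How it is judged:
On the way:
1. the yellow holder is lifted clear of the tray in the gripper (z of holder_yellow in the frame of tray above 0.08 m and contact force between holder_yellow and the fingers above 1 N and contact force between holder_yellow and tray below 0.05 N), for 0.2 s.
At the end, for the whole second after the job is handed in: The yellow holder is on the lip, rail within 1.7 mm of its top edge, card to the front, level (0.12 rad), parallel to the lip (0.07 rad), within 12 mm of the yellow bin's middle, at rest, fingers still on it (over 4 N) and pressing it onto the shelf with more than 6 N (z of holder_yellow in the frame of shelf between 0.128 and 0.1327 m and x of holder_yellow in the frame of shelf between -0.004 and 0.004 m and x of yellow_card in the frame of shelf below -0.003 m and y of holder_yellow in the frame of bin_yellow between -0.012 and 0.012 m and angle between the y axis of holder_yellow and the y axis of shelf, either way round below 0.07 rad and angle between holder_yellow's own z axis and vertical below 0.12 rad and linear speed of holder_yellow below 0.02 m/s and contact force between holder_yellow and the fingers above 4 N and contact force between holder_yellow and shelf above 6 N); the arm keeps its last pose, push and grip.
It fails at once if the holder is forced onto the shelf with more than 60 N (contact force between holder_yellow and shelf above 60 N).
It fails at once if a bin is shifted by more than 15 mm (distance of any of bin_yellow, bin_red, bin_blue from where it was at the start of the episode above 0.015 m).
It fails at once if another holder is shifted by more than 10 mm (distance of any of holder_red, holder_blue from where it was at the start of the episode above 0.01 m).
It fails at once if the tray is shifted by more than 30 mm (distance of tray from where it was at the start of the episode above 0.03 m).
It fails at once if something else on the bench is shifted by more than 20 mm (distance of any of board, multimeter, remote, screwdriver from where it was at the start of the episode above 0.02 m).
It also fails if it takes over 48 s, if anything falls off the work surface, if the arm or the gripper's body presses on something with over 40 N, if the wrist force passes 120 N, or if a joint passes its speed limit or range.

### The arm

A 6-joint arm with a two-finger parallel gripper is mounted at the origin on the work surface. World frame = base frame: x ahead of the robot, y to its left, z up, the work surface at z = 0. Lengths are in m, angles in rad, forces in N, time in s.
With the tool pointing down it reaches from about 0.375 to 0.825 m from the base axis. Payload 5.5 kg.
Tool frame: the origin (TCP) lies between the finger pads; the fingertips stand 25 mm ahead of it and the grasp point (between the pads) lies 6 mm ahead of it; z points along the fingers, y is the line along which they close (so a half turn about z gives the same grasp; the last joint's range is limited). The gripper opens to 85 mm and grips with 20 to 120 N. Pads are 22 mm wide; open, the fingers measure 114 mm over their backs; the gripper's body (76 mm by 85 mm) begins 54 mm behind the grasp point. The pads swing forward as they close: fully open they stand 13 mm farther back than shut.
Start: joints at [0, 0.314, -0.047, 1.21, 0, 1.571], TCP at [0.6, -0, 0.256] pointing down, gripper open.
Joint ranges: [-2.67, 2.67], [-0.69, 1.73], [-1.03, 1.25], [-2.08, 2.16], [-1.42, 1.45], [-3.14, 3.14]. Speed limits (rad/s): [2.39, 2.39, 3.01, 3.14, 3.14, 3.14].

### API

Orientations are given as [roll, pitch, yaw] about the fixed x, y, z axes, in that order (R = Rz(yaw) Ry(pitch) Rx(roll)).
In Python, from cell import bot, read_camera, camera_info, close_job, spotter gives the robot as it stands.
- The arm moves only by the tool drive_tool, never from a script. Its argument "motion" is a list of rows, each a list of 4 numbers: the shift along the tool's x, y, z in cm, then the turn about the tool's z in rad. A call has 1 to 8 rows; each row is the pose to reach, as a shift and turn from the pose commanded when the call began, along the tool's axes at that moment; what a row does not reach only later rows make up. A row lasts 1/8 s, in which the tool goes at most 62.5 mm and 10.7 degrees, less where a joint would pass 70% of its speed; a pose out of reach is approached as far as the arm can. A call with a gripper value outside its range is refused whole. "hand" is the closure in counts, from 0 (fully open) to 255 (shut), set as the call begins (left out, the last holds). The fingers move at their own pace and stop on an object; "squeeze" is the grip in N (left out, the last holds). Time passes only in rows, so rows that repeat a pose let the fingers close. It gives the time, the measured TCP pose, the force, the opening and the grip force at its end, in the units of the state.
- bot.state(): the state, without advancing time (a new reading comes with each control period).
- read_camera(name): name is "scene" or "side" or "wrist"; returns (picture, depth): 480x640x3 uint8, blue, green, red; 480x640 float32, m along the optical axis (not along the pixel's ray), 0 where there is no reading.
- camera_info(name): a dict with "fovy" (degrees; the focal length in pixels is half the picture's height over the tangent of half this angle, whatever the lens; pixels are square), "cx", "cy" (the principal point, pixels), "R" (3x3) and "t" (3): a world point X has camera coordinates R X + t. Camera axes: x right, y down, z forward; pixel columns grow to the right and rows downward; lengths in m; the calibration is good to about 2 mm. A picture is of the moment at which its call begins: read the wrist's pose just before it. camera_info takes no time and is no camera call; for the wrist camera it gives the pose at the moment of the call.
- close_job(): hands the job in; it is judged then, once.
Trained networks look in the newest picture that a camera, given by its name, has taken for a name from the list of things; names that differ only in an ending like _2 or _b are one class to them, and where a whole thing is asked for, a point or a joint stands for the part that bears it (a point fixed in the world has none). Each returns a list of dicts, best first, with "p" (0 to 1); they miss things now and then, are a little off and sometimes report something else, mostly with a low value. They report only what shows in the picture. A call takes as long as a camera call.
- spotter.find_in(thing, camera): "extent" ([left, top, right, bottom] in pixels, round what is visible of it).
- spotter.outline_of(thing, camera): "mask" (480x640 bool, what is visible of it) and "extent" ([left, top, right, bottom] in pixels, round what is visible of it).
- spotter.mark_of(thing, camera): "centre" ([row, column] in pixels: a listed point, or the origin of a listed thing).
The state is a dict: "t": time; "joint_positions": joint angles; "dq": joint speeds; "joint_efforts": joint torques, N m; "tcp_pos": TCP position; "tcp_rot": TCP orientation; "ft_force": force on the tool from outside, world axes, zero at the start; "wrist_torque": the same for the moment, N m; "gripper_width": opening from 0.0 (shut) to 1.0 (fully open); "gripper_force": force on a finger pad.
Only numpy, scipy, OpenCV 4.12 (cv2) and the standard library are available. Lean on these libraries where they do the work, as an engineer would, in place of code of your own. Each camera call takes 0.05 s, during which the arm holds its last target. There are 200 camera calls.

## Working session

There is one attempt and no reset: what is moved stays moved. The work goes in short steps, Python scripts to look and compute and a tool call to move; the robot and the scene stay as the last step left them, time stands still between calls to the robot, and variables do not carry over. Pictures are saved under pics/ and viewed, at most 10 in all, crops included, and the job is handed in when it is done.

Besides the shell and the picture viewer there is one more tool, called after ">>>" by a JSON object that holds its "op" and its "data", one argument or row to a line. drive_tool: Moves the arm, as the interface text tells. Its arguments: {"type":"object","properties":{"motion":{"type":"array","items":{"type":"array","items":{"type":"number"}}},"hand":{"type":"number"},"squeeze":{"type":"number"}},"required":["motion"]}

```bash
mkdir -p pics; cat > h.py <<'E'
import numpy as np, cv2
from cell import bot, read_camera, camera_info, close_job, spotter
from scipy.spatial.transform import Rotation as Ro
def K(n):
    c=camera_info(n); return 240/np.tan(np.radians(c['fovy'])/2),c['cx'],c['cy'],np.array(c['R']),np.array(c['t'])
def cloud(n,d):
    f,cx,cy,R,t=K(n); v,u=np.mgrid[:480,:640]
    P=np.stack([(u-cx)/f*d,(v-cy)/f*d,d],-1)
    return (P-t)@R
def at_z(n,rc,z):
    f,cx,cy,R,t=K(n); r=R.T@np.array([(rc[1]-cx)/f,(rc[0]-cy)/f,1]); o=-R.T@t
    return o+r*(z-o[2])/r[2]
E
python3 - <<'E'
from h import *
print(bot.state())
for n in ['scene','side']:
    im,d=read_camera(n); cv2.imwrite(f'pics/{n}0.png',im); np.save(f'{n}.npy',d)
    P=cloud(n,d)
    for th in ['holder_yellow','bin_yellow','tray','holder_red','holder_blue','bin_red']:
        o=spotter.outline_of(th,n)
        for q in o[:2]:
            m=q['mask']&(d>0); print(n,th,round(q['p'],2),np.round(q['extent']),np.round(np.percentile(P[m],[3,50,97],axis=0),3).tolist())
    for th,z in [('yellow_rail',.052),('lip_mid',.131),('yellow_bead',.033),('bin_yellow',.105)]:
        for q in spotter.mark_of(th,n)[:2]: print(n,th,round(q['p'],2),q['centre'],np.round(at_z(n,q['centre'],z),4))
E
```

```text
{'t': 0.0, 'joint_positions': array([-1.21587343e-06,  3.14205867e-01, -4.80739684e-02,  1.21022210e+00,
        5.05877353e-06,  1.57077295e+00]), 'dq': array([-0.00047659,  0.00180054,  0.00034668,  0.00060881,  0.00107495,
       -0.00011316]), 'joint_efforts': array([ 1.69644722e-03, -5.39594257e+01,  3.39749372e+01,  1.94567809e-02,
        9.49871333e-05,  6.01428906e-05]), 'tcp_pos': array([5.99456709e-01, 8.18615336e-07, 2.55448869e-01]), 'tcp_rot': array([-3.13988705e+00, -5.09863874e-06,  1.57081848e+00]), 'ft_force': array([0.17580247, 0.11343719, 0.1248285 ]), 'wrist_torque': array([-0.04202788, -0.01434407, -0.05728548]), 'gripper_force': 0.0, 'gripper_width': 1.0039133979604957}
scene holder_yellow 0.7 [340. 229. 372. 252.] [[0.44, 0.098, 0.021], [0.458, 0.126, 0.051], [0.473, 0.156, 0.06]]
scene holder_yellow 0.53 [444. 215. 482. 258.] [[0.34, 0.346, 0.006], [0.423, 0.388, 0.033], [0.47, 0.439, 0.043]]
scene bin_yellow 0.95 [358. 272. 448. 343.] [[0.676, 0.115, 0.113], [0.757, 0.174, 0.133], [0.825, 0.223, 0.175]]
scene tray 0.88 [313. 230. 393. 260.] [[0.424, 0.038, 0
[... 1114 characters left out ...]
59.] [[0.433, 0.091, 0.032], [0.45, 0.116, 0.057], [0.468, 0.156, 0.061]]
side holder_blue 0.63 [350. 209. 376. 246.] [[0.615, -0.025, 0.097], [0.618, 0.005, 0.133], [0.634, 0.043, 0.146]]
side bin_red 0.56 [401. 213. 500. 291.] [[0.675, -0.207, 0.108], [0.756, -0.145, 0.13], [0.824, -0.097, 0.174]]
side bin_red 0.23 [300. 400. 397. 470.] [[0.326, -0.423, 0.0], [0.399, -0.372, 0.005], [0.475, -0.307, 0.028]]
side yellow_rail 0.7 [240.5, 274.8] [0.4531 0.1232 0.052 ]
side lip_mid 0.96 [224.8, 358.7] [0.617  0.0096 0.131 ]
side lip_mid 0.5 [245.4, 269.2] [0.4108 0.0319 0.131 ]
side yellow_bead 0.48 [244.4, 274.6] [0.4539 0.13   0.033 ]
side bin_yellow 0.85 [181.0, 375.6] [0.7491 0.1674 0.105 ]
```

```bash
python3 - <<'E'
from h import *
im,d=read_camera('wrist'); s=cv2.imread('pics/scene0.png')
cv2.imwrite('pics/a.png',im)
print(K('wrist'))
cv2.imwrite('pics/b.png',cv2.resize(s[200:360,120:500],None,fx=2,fy=2))
E
```

```text
(np.float64(351.2037926463701), 325.0999826182724, 238.01833307604682, array([[ 9.99999397e-01,  1.09358932e-03,  9.74649915e-05],
       [ 1.02051232e-03, -9.58565220e-01,  2.84871334e-01],
       [ 4.04958801e-04, -2.84871063e-01, -9.58565758e-01]]), array([-0.59922036, -0.03678806,  0.37965148]))
```

View pics/a.png

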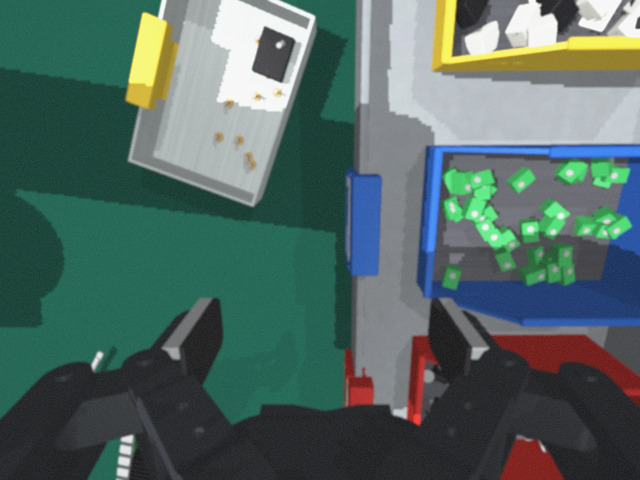

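View pics/b.png

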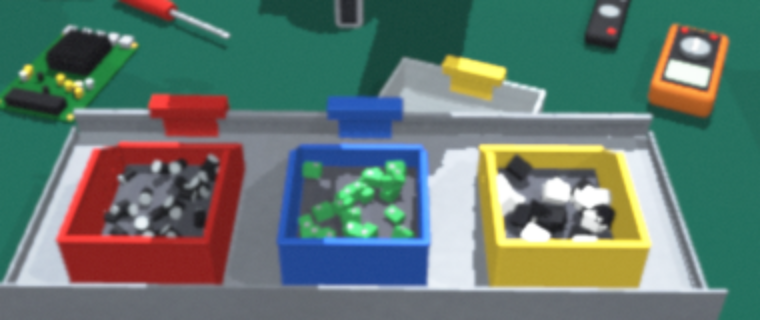

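```bash
cat >> h.py <<'E'
def box(P2):
    (c,s,a)=cv2.minAreaRect((P2*1000).astype(np.float32)); 
    p=cv2.boxPoints((c,s,a)); e=[p[1]-p[0],p[2]-p[1]]; e=max(e,key=np.linalg.norm)
    if e[1]<0:e=-e
    return np.array(c).round(1),np.round(s,1),round(float(np.arctan2(-e[0],e[1])),4)
def look():
    im,d=read_camera('wrist'); P=cloud('wrist',d); hsv=cv2.cvtColor(im,cv2.COLOR_BGR2HSV)
    return im,d,P,hsv
def yellow(hsv): return (hsv[...,0]>20)&(hsv[...,0]<35)&(hsv[...,1]>140)&(hsv[...,2]>80)
E
python3 - <<'E'
from h import *
im,d,P,h=look()
m=yellow(h)&(d>0)&(P[...,0]<.55)&(P[...,2]>.04)
print(m.sum(),np.percentile(P[m][:,2],[5,50,95]))
m&=abs(P[...,2]-np.percentile(P[m][:,2],80))<.004
print('rail',box(P[m][:,:2]))
b=(d>0)&(abs(P[...,2]-.145)<.006)&(P[...,0]<.66)&(P[...,0]>.6)&(h[...,0]>95)&(h[...,0]<130)&(h[...,1]>120)
print('blue rail',b.sum(),box(P[b][:,:2]),np.median(P[b][:,2]))
t=(d>0)&(abs(P[...,2]-.045)<.004)&(P[...,0]<.62)&(P[...,1]>0); print('tray rim',box(P[t][:,:2]))
# lip edge top: z~.131
l=(d>0)&(abs(P[...,2]-.131)<.004)&(P[...,0]>.6)&(P[...,0]<.65)&~b&(h[...,1]<80)
q=P[l]; print('lip',l.sum(),np.polyfit(q[:,1],q[:,0],1),np.ptp(q[:,1]))
for n in ['blue','yellow']:
    for o in spotter.outline_of('bin_'+n,'wrist')[:1]:
        k=o['mask']&(d>0)&(abs(P[...,2]-.173)<.004); print(n,o['extent'],np.percentile(P[k],[1,99],axis=0))
E
```

```text
1344 [0.04893854 0.05884086 0.06068112]
rail (array([452.8, 128.9]), array([69.9, 20.8]), -0.3614)
blue rail 2828 (array([626.3,  12.8]), array([19. , 69.5]), 0.0115) 0.14551531683347485
tray rim (array([504.3, 107.9]), array([170.6, 121.2]), -0.361)
lip 2387 [-0.00922246  0.62545304] 0.29893934173386827
blue [417.7, 144.4, 639.8, 325.9] [[ 0.71926203 -0.04442995  0.16947952]
 [ 0.79790287  0.0666991   0.17674369]]
yellow [432.3, 1.1, 640.0, 71.7] [[0.7175644  0.11474558 0.16930572]
 [0.75829279 0.12078029 0.17688126]]
```

>>> {"op": "drive_tool", "data": {
  "motion": [
    [3.5, -4, -0.0, 0.12],
    [7, -8, -2, 0.24],
    [10, -12, -3, 0.361],
    [12.85, -14.7, 5, 0.361],
    [12.85, -14.7, 8, 0.361],
    [12.85, -14.7, 8, 0.361],
    [12.85, -14.7, 8, 0.361]
  ],
  "hand": 60,
  "squeeze": 100
}}

```text
t: 2.17
tcp_pos: [0.4545, 0.1286, 0.1781]
tcp_rot: [3.14, -0.001, 1.21]
ft_force: [0.2, -0.7, 0.6]
gripper_width: 0.767
gripper_force: 0.0
```

```bash
python3 - <<'E'
from h import *
s=bot.state(); print(s['t'],s['tcp_pos'],s['tcp_rot'],s['gripper_width'],s['ft_force'])
im,d,P,h=look(); cv2.imwrite('pics/c.png',im)
m=yellow(h)&(d>0)&(P[...,0]<.55)&(P[...,2]>.054)&(P[...,2]<.066)
q=P[m]; print(m.sum(),np.percentile(q[:,2],[5,50,95]),'rail',box(q[:,:2]))
R=Ro.from_euler('xyz',s['tcp_rot']).as_matrix()
c=np.r_[box(q[:,:2])[0]/1000,.052]
print('rail in tool cm',(R.T@(c-s['tcp_pos'])*100).round(2))
E
```

```text
2.175 [0.45445549 0.12856134 0.17811211] [ 3.13982905e+00 -1.03655010e-03  1.20960814e+00] 0.7670269871287296 [ 0.19627858 -0.73929795  0.59625474]
876 [0.05838651 0.0599601  0.06101961] rail (array([453. , 129.7]), array([70. , 18.3]), -0.365)
rail in tool cm [ 0.04 -0.2  12.61]
```

View pics/c.png

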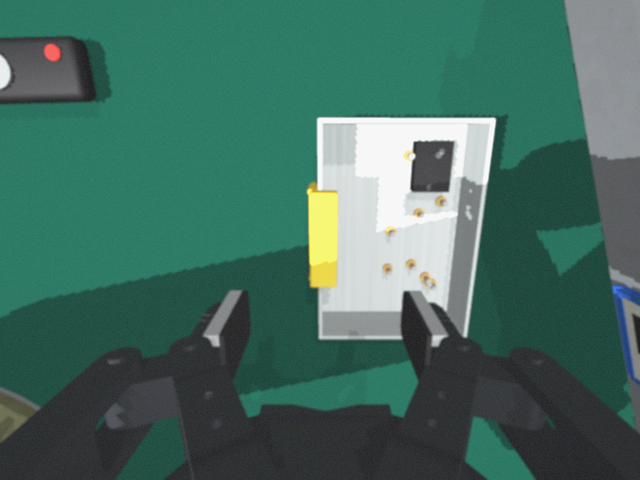

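>>> {"op": "drive_tool", "data": {
  "motion": [
    [0, 0, 4, 0],
    [0, 0, 8, 0],
    [0, 0, 8, 0],
    [0, 0, 8, 0]
  ]
}}

```text
t: 2.72
tcp_pos: [0.455, 0.1287, 0.0985]
tcp_rot: [3.139, -0.002, 1.209]
ft_force: [-0.6, 0.7, 0.3]
gripper_width: 0.769
gripper_force: 0.0
```

```bash
python3 - <<'E'
from h import *
s=bot.state(); print(s['t'],s['tcp_pos'],s['tcp_rot'],s['gripper_width'],s['ft_force'])
im,d,P,h=look(); cv2.imwrite('pics/c2.png',im)
m=yellow(h)&(d>0)&(P[...,0]<.55)&(P[...,2]>.054)&(P[...,2]<.066)
q=P[m]; print(m.sum(),np.percentile(q[:,2],[5,50,95]),'rail',box(q[:,:2]))
R=Ro.from_euler('xyz',s['tcp_rot']).as_matrix()
c=np.r_[box(q[:,:2])[0]/1000,.052]
print('rail in tool cm',(R.T@(c-s['tcp_pos'])*100).round(2))
E
```

```text
2.725 [0.45503396 0.12869865 0.09853958] [ 3.13915829e+00 -1.74941506e-03  1.20914507e+00] 0.7685706957813591 [-0.64649352  0.70276539  0.26169988]
5051 [0.05848504 0.05964433 0.06067757] rail (array([452.5, 129.9]), array([69.6, 18.9]), -0.3616)
rail in tool cm [ 0.01 -0.29  4.65]
```

>>> {"op": "drive_tool", "data": {
  "motion": [
    [0, -0.27, 2, 0],
    [0, -0.27, 4.1, 0],
    [0, -0.27, 4.1, 0],
    [0, -0.27, 4.1, 0]
  ]
}}

```text
t: 3.28
tcp_pos: [0.4518, 0.1298, 0.0569]
tcp_rot: [3.14, -0.001, 1.21]
ft_force: [-0.7, 0.1, 0.3]
gripper_width: 0.766
gripper_force: 0.0
```

>>> {"op": "drive_tool", "data": {
  "motion": [
    [0, 0, 0, 0],
    [0, 0, 0, 0],
    [0, 0, 0, 0],
    [0, 0, 0, 0],
    [0, 0, 0, 0],
    [0, 0, 0, 0]
  ],
  "hand": 255,
  "squeeze": 100
}}

```text
t: 4.03
tcp_pos: [0.4512, 0.1295, 0.0561]
tcp_rot: [3.14, -0.001, 1.21]
ft_force: [-0.2, -0.9, 6.2]
gripper_width: 0.211
gripper_force: 97.5
```

>>> {"op": "drive_tool", "data": {
  "motion": [
    [0, 0, -2, 0],
    [0, 0, -5, 0],
    [0, 0, -10, 0],
    [0, 0, -15, 0],
    [0, 0, -18, 0],
    [0, 0, -18, 0],
    [0, 0, -18, 0]
  ]
}}

```text
t: 4.9
tcp_pos: [0.4499, 0.1293, 0.2344]
tcp_rot: [-3.141, 0.001, 1.21]
ft_force: [0.1, 0.3, -0.9]
gripper_width: 0.211
gripper_force: 97.9
```

```bash
python3 - <<'E'
from h import *
s=bot.state(); print(s['t'],s['tcp_pos'],s['tcp_rot'],s['gripper_width'],s['ft_force'])
im,d,P,h=look(); cv2.imwrite('pics/d.png',im)
R=Ro.from_euler('xyz',s['tcp_rot']).as_matrix()
m=yellow(h)&(d>0); Q=(P-s['tcp_pos'])@R
m&=(abs(Q[...,2])<.08)&(abs(Q[...,1])<.03)&(abs(Q[...,0])<.06); q=Q[m]
print(m.sum(),np.percentile(q,[1,10,50,90,99],axis=0).round(4))
E
```

```text
4.9 [0.44990739 0.12928865 0.23443298] [-3.14064257e+00  6.86600131e-04  1.20977802e+00] 0.21060402940350273 [ 0.05080352  0.32393963 -0.9279955 ]
7345 [[-0.0314 -0.011  -0.0062]
 [-0.0248 -0.0094 -0.0036]
 [ 0.002  -0.0017 -0.0028]
 [ 0.0347  0.0063  0.0009]
 [ 0.0351  0.0078  0.0379]]
```

View pics/d.png

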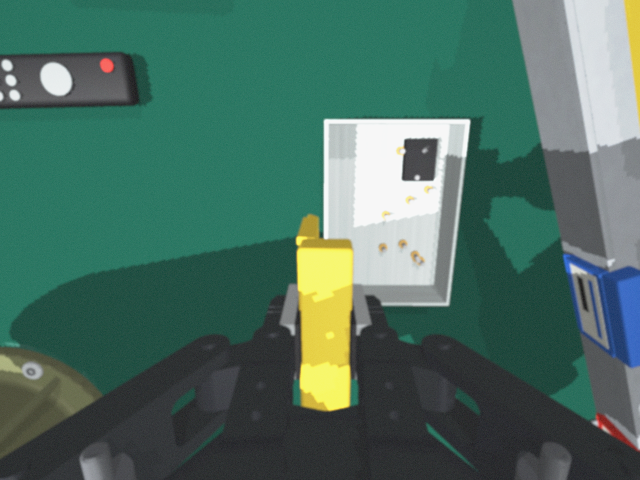

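>>> {"op": "drive_tool", "data": {
  "motion": [
    [2, 3, 0, -0.12],
    [5, 6, 0, -0.24],
    [8, 9, 0, -0.371],
    [9, 12, 0, -0.371],
    [10, 14.9, 0, -0.371],
    [10, 14.9, 0, -0.371],
    [10, 14.9, 0, -0.371],
    [10, 14.9, 0, -0.371]
  ]
}}

```text
t: 5.95
tcp_pos: [0.6241, 0.1704, 0.2349]
tcp_rot: [-3.14, 0.0, 1.581]
ft_force: [-0.6, 0.3, -0.7]
gripper_width: 0.209
gripper_force: 98.0
```

```bash
python3 - <<'E'
from h import *
s=bot.state(); print(s['t'],s['tcp_pos'],s['tcp_rot'],s['gripper_width'],s['ft_force'])
im,d,P,h=look(); cv2.imwrite('pics/e.png',im)
R=Ro.from_euler('xyz',s['tcp_rot']).as_matrix()
Q=(P-s['tcp_pos'])@R; y=yellow(h)&(d>0)
m=y&(abs(Q[...,2]+.0028)<.005)&(abs(Q[...,1])<.03)&(abs(Q[...,0])<.06)
print('held',m.sum(),box(P[m][:,:2]))
l=(d>0)&(abs(P[...,2]-.131)<.004)&(P[...,0]>.6)&(P[...,0]<.65)&(h[...,1]<90)
q=P[l]; print('lip',l.sum(),np.polyfit(q[:,1],q[:,0],1),q[:,1].min(),q[:,1].max(), np.median(q[:,2]))
for y0 in np.arange(-.05,.3,.03):
    k=q[abs(q[:,1]-y0)<.01]
    if len(k)>20: print(round(y0,2),len(k),np.percentile(k[:,0],[3,50,97]).round(4))
k=y&(abs(P[...,2]-.173)<.004)&(P[...,0]>.68); 
if k.sum(): print('bin',np.percentile(P[k],[1,99],axis=0))
for n in ['blue','red']:
  pass
b=(d>0)&(abs(P[...,2]-.145)<.006)&(P[...,0]<.66)&(P[...,0]>.6)&(h[...,0]>95)&(h[...,0]<130)&(h[...,1]>120)
if b.sum(): print('blue rail',box(P[b][:,:2]))
for n in ['scene','side']:
    im,d=read_camera(n); P=cloud(n,d); h=cv2.cvtColor(im,cv2.COLOR_BGR2HSV); cv2.imwrite(f'pics/{n}1.png',im)
    k=yellow(h)&(d>0)&(abs(P[...,2]-.173)<.005)&(P[...,0]>.66); print(n,'bin',np.percentile(P[k],[1,99],axis=0).tolist())
E
```

```text
5.95 [0.6241163  0.17035535 0.23487038] [-3.14033616e+00  2.45147766e-04  1.58108846e+00] 0.20944234095297548 [-0.64456427  0.26721609 -0.6948784 ]
held 8342 (array([623.4, 171.9]), array([20.1, 68.8]), 0.023)
lip 1576 [-0.00941505  0.62618495] 0.17796405201740742 0.2799384087893742 0.13187412802328757
0.19 268 [0.6218 0.6245 0.6271]
0.22 288 [0.6215 0.6241 0.6266]
0.25 326 [0.6212 0.6237 0.6265]
0.28 182 [0.621  0.6239 0.6263]
bin [[0.71816818 0.11618123 0.16914792]
 [0.80785257 0.22707763 0.17687063]]
scene bin [[0.7271235077950428, 0.11396429614428098, 0.16822525879623906], [0.8260185229878142, 0.22135032727304513, 0.17658175257884265]]
side bin [[0.7217648356984204, 0.1107683740720589, 0.16803097138050313], [0.8232031897914278, 0.22467086744857978, 0.1764341272251325]]
```

View pics/e.png

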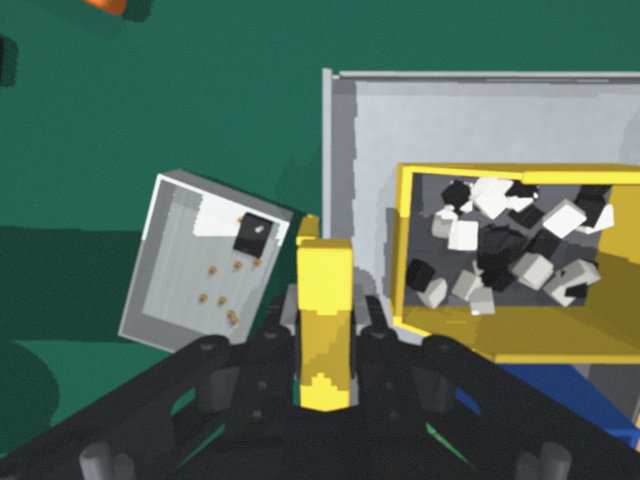

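>>> {"op": "drive_tool", "data": {
  "motion": [
    [-0.1, 0.15, 2, 0],
    [-0.1, 0.15, 4, 0],
    [-0.1, 0.15, 4.5, 0],
    [-0.1, 0.15, 4.5, 0],
    [-0.1, 0.15, 4.5, 0]
  ]
}}

```text
t: 6.72
tcp_pos: [0.6272, 0.1696, 0.1914]
tcp_rot: [3.14, -0.0, 1.581]
ft_force: [0.2, 0.1, -0.4]
gripper_width: 0.211
gripper_force: 98.0
```

```bash
python3 - <<'E'
from h import *
s=bot.state(); print(s['t'],s['tcp_pos'],s['tcp_rot'],s['gripper_width'],s['ft_force'])
im,d,P,h=look(); cv2.imwrite('pics/f.png',im)
R=Ro.from_euler('xyz',s['tcp_rot']).as_matrix()
Q=(P-s['tcp_pos'])@R; y=yellow(h)&(d>0)
m=y&(abs(Q[...,2]+.0028)<.005)&(abs(Q[...,1])<.03)&(abs(Q[...,0])<.06)
print('held',m.sum(),box(P[m][:,:2]),np.percentile(P[m],[2,98],axis=0))
l=(d>0)&(abs(P[...,2]-.131)<.004)&(P[...,0]>.6)&(P[...,0]<.65)&(h[...,1]<90)
q=P[l]; p=np.polyfit(q[:,1],q[:,0],1);print('lip',l.sum(),p,np.polyval(p,.17)-.0015)
im,d=read_camera('side');cv2.imwrite('pics/g.png',cv2.resize(im[140:290,260:460],None,fx=4,fy=4))
E
```

```text
6.725 [0.62721859 0.1695769  0.19138333] [ 3.14007961e+00 -4.32093068e-04  1.58083968e+00] 0.21110299778997973 [ 0.18490042  0.14177206 -0.39602564]
held 8324 (array([626.2, 171.1]), array([20.2, 68.9]), 0.0042) [[0.61728011 0.13973353 0.19262645]
 [0.63537992 0.2049268  0.19583565]]
lip 2055 [-0.01603324  0.62758914] 0.6233634850111934
```

View pics/g.png

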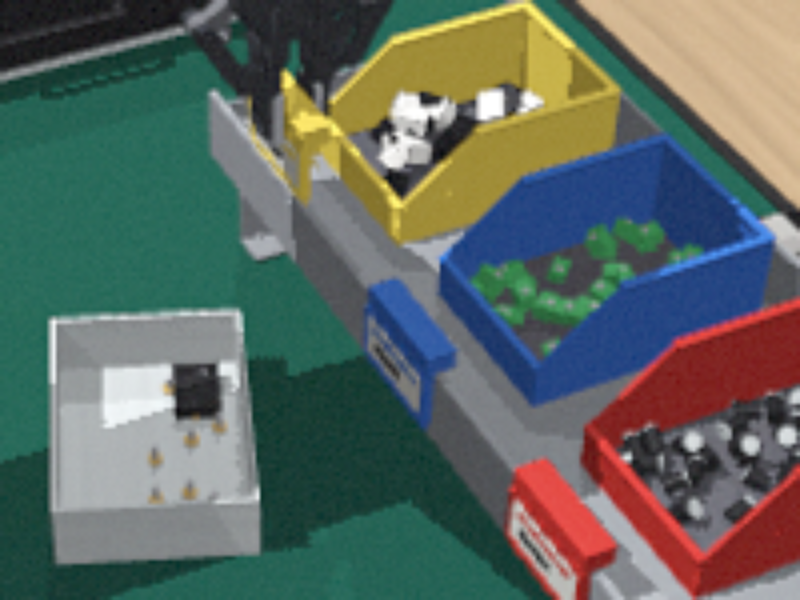

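```bash
python3 - <<'E'
from h import *
im,d=read_camera('side'); f,cx,cy,R,t=K('side')
x0,y0,s=300,140,12
big=cv2.resize(im[y0:y0+50,x0:x0+60],None,fx=s,fy=s,interpolation=cv2.INTER_CUBIC)
def pr(p):
    c=R@np.array(p)+t; return int((f*c[0]/c[2]+cx-x0+.5)*s),int((f*c[1]/c[2]+cy-y0+.5)*s)
ox,oz=.6242,.180
for y in(.135,.205):
    cv2.circle(big,pr((ox-.0073,y,oz)),4,(0,0,255),-1)      # pocket top
    cv2.circle(big,pr((ox-.0073,y,oz-.034)),4,(255,0,255),-1) # pocket bottom
    cv2.circle(big,pr((ox-.009,y,oz-.040)),4,(255,0,0),-1) # foot
cv2.line(big,pr((.6245,.1,.131)),pr((.6224,.28,.131)),(0,255,0),1)
print(-R.T@t); cv2.imwrite('pics/i.png',big)
E
```

```text
[ 0.17051874 -0.77477565  0.9190806 ]
```

View pics/i.png

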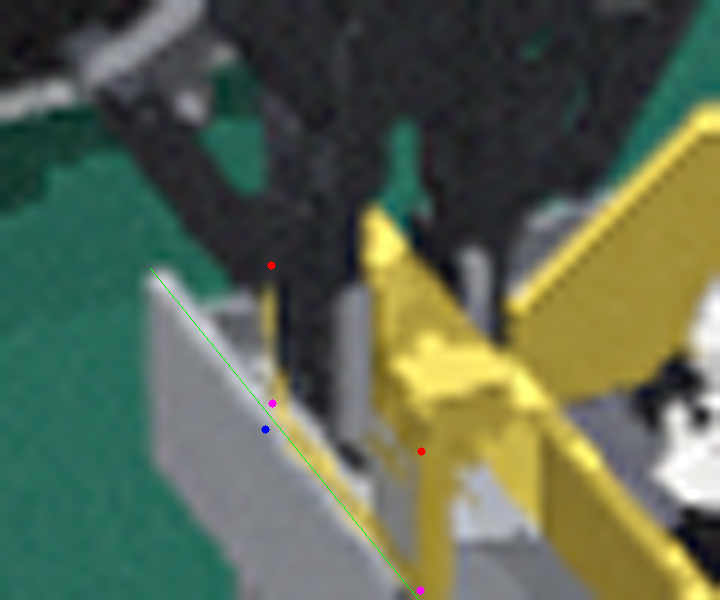

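```bash
python3 - <<'E'
from h import *
s=bot.state(); im,d,P,h=look()
R=Ro.from_euler('xyz',s['tcp_rot']).as_matrix()
Q=(P-s['tcp_pos'])@R; y=yellow(h)&(d>0)
m=y&(abs(Q[...,2]+.0028)<.003)&(abs(Q[...,1])<.03)&(abs(Q[...,0])<.06)
q=P[m];A=np.c_[q-q.mean(0)][:, :2];print('slopes dz/dx,dz/dy',np.linalg.lstsq(A,q[:,2]-q[:,2].mean(),rcond=None)[0],q[:,2].mean())
m=y&(Q[...,2]>.01)&(Q[...,2]<.07)&(abs(Q[...,1])<.03)&(abs(Q[...,0])<.06)
print('foot seen, tool frame',m.sum(),np.percentile(Q[m],[3,50,97],axis=0).round(4))
im,d=read_camera('side'); x0,y0,sc=312,155,14
P=cloud('side',d); hs=cv2.cvtColor(im,cv2.COLOR_BGR2HSV)
m=yellow(hs)&(d>0)&(P[...,0]<.66)&(P[...,0]>.58); q=P[m]
for z in np.arange(.125,.2,.01):
    k=q[abs(q[:,2]-z)<.005]; 
    if len(k): print(round(z,3),len(k),np.percentile(k[:,0],[5,50,95]).round(4),np.percentile(k[:,1],[5,95]).round(3))
cv2.imwrite('pics/j.png',cv2.resize(im[y0:y0+42,x0:x0+46],None,fx=sc,fy=sc,interpolation=cv2.INTER_NEAREST))
E
```

```text
slopes dz/dx,dz/dy [ 0.01679395 -0.00171688] 0.1941806719385137
foot seen, tool frame 398 [[ 0.0297 -0.0118  0.0108]
 [ 0.0354 -0.0083  0.0232]
 [ 0.0358 -0.0049  0.0474]]
0.135 1 [0.6194 0.6194 0.6194] [0.137 0.137]
0.145 10 [0.6162 0.6179 0.6201] [0.133 0.165]
0.155 7 [0.6181 0.6183 0.6201] [0.132 0.135]
0.165 9 [0.6174 0.6199 0.6326] [0.132 0.146]
0.175 20 [0.6166 0.6193 0.6473] [0.132 0.161]
0.185 44 [0.6169 0.6228 0.6493] [0.131 0.163]
0.195 94 [0.6176 0.6278 0.6359] [0.133 0.179]
```

View pics/j.png

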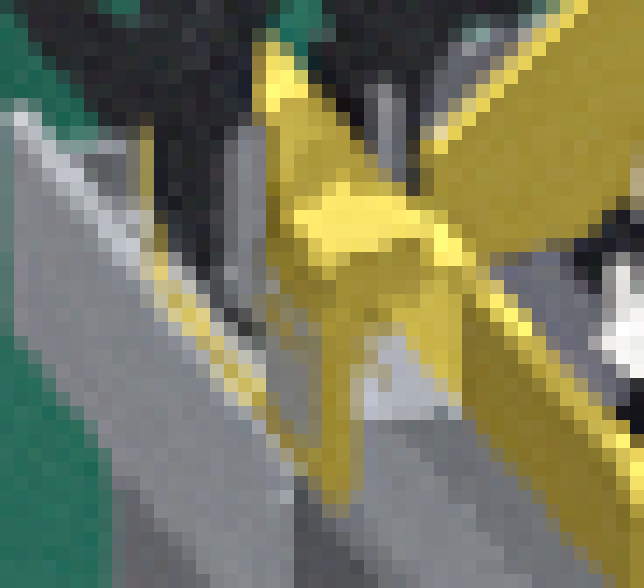

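>>> {"op": "drive_tool", "data": {
  "motion": [
    [0, -0.07, 0.5, 0],
    [0, -0.07, 1.0, 0],
    [0, -0.07, 1.5, 0],
    [0, -0.07, 2.0, 0],
    [0, -0.07, 2.0, 0],
    [0, -0.07, 2.0, 0]
  ]
}}

```text
t: 7.72
tcp_pos: [0.6258, 0.1693, 0.1702]
tcp_rot: [-3.141, 0.0, 1.581]
ft_force: [-0.7, -0.3, -1.7]
gripper_width: 0.211
gripper_force: 98.1
```

>>> {"op": "drive_tool", "data": {
  "motion": [
    [0, 0, 0.4, 0],
    [0, 0, 0.8, 0],
    [0, 0, 1.2, 0],
    [0, 0, 1.6, 0],
    [0, 0, 1.6, 0],
    [0, 0, 1.6, 0]
  ]
}}

```text
t: 8.48
tcp_pos: [0.626, 0.1695, 0.1543]
tcp_rot: [-3.142, -0.0, 1.581]
ft_force: [-2.7, 0.5, 2.2]
gripper_width: 0.21
gripper_force: 98.7
```

>>> {"op": "drive_tool", "data": {
  "motion": [
    [0, 0, 0.2, 0],
    [0, 0, 0.4, 0],
    [0, 0, 0.6, 0],
    [0, 0, 0.8, 0],
    [0, 0, 0.8, 0]
  ]
}}

```text
t: 9.1
tcp_pos: [0.626, 0.1695, 0.1466]
tcp_rot: [3.141, -0.0, 1.581]
ft_force: [-3.6, -0.3, 4.1]
gripper_width: 0.208
gripper_force: 99.2
```

>>> {"op": "drive_tool", "data": {
  "motion": [
    [0, -0.06, 0.1, 0],
    [0, -0.06, 0.2, 0],
    [0, -0.06, 0.3, 0],
    [0, -0.06, 0.4, 0],
    [0, -0.06, 0.4, 0]
  ]
}}

```text
t: 9.72
tcp_pos: [0.6257, 0.1693, 0.1422]
tcp_rot: [3.141, 0.0, 1.581]
ft_force: [-0.9, -0.4, 2.0]
gripper_width: 0.212
gripper_force: 98.5
```

>>> {"op": "drive_tool", "data": {
  "motion": [
    [0, 0, 0.1, 0],
    [0, 0, 0.1, 0],
    [0, 0, 0.15, 0],
    [0, 0, 0.15, 0]
  ]
}}

```text
t: 10.22
tcp_pos: [0.6257, 0.1693, 0.1422]
tcp_rot: [3.14, -0.0, 1.581]
ft_force: [-4.7, -1.2, 10.3]
gripper_width: 0.207
gripper_force: 99.6
```

>>> {"op": "drive_tool", "data": {
  "motion": [
    [0, -0.03, 0.05, 0],
    [0, -0.03, 0.09, 0],
    [0, -0.03, 0.09, 0],
    [0, -0.03, 0.09, 0]
  ]
}}

```text
t: 10.72
tcp_pos: [0.6257, 0.1693, 0.1422]
tcp_rot: [3.139, -0.0, 1.581]
ft_force: [-5.2, -2.0, 14.6]
gripper_width: 0.205
gripper_force: 100.3
```

```bash
python3 - <<'E'
from h import *
F=[]
for i in range(5):
    im,d,P,h=look(); s=bot.state(); F.append(s['ft_force'])
print(np.round(F,1).tolist(),s['tcp_pos'],s['tcp_rot'],s['dq'].round(4),s['t'])
R=Ro.from_euler('xyz',s['tcp_rot']).as_matrix()
Q=(P-s['tcp_pos'])@R; y=yellow(h)&(d>0)
m=y&(abs(Q[...,2]+.0028)<.004)&(abs(Q[...,1])<.03)&(abs(Q[...,0])<.06)
q=P[m]; print('held',box(q[:,:2]),np.median(q[:,2]),'slopes',np.linalg.lstsq((q-q.mean(0))[:,:2],q[:,2]-q[:,2].mean(),rcond=None)[0])
k=y&(abs(P[...,2]-.173)<.004)&(P[...,0]>.68); print('bin',np.percentile(P[k],[1,99],axis=0))
im,d=read_camera('side'); cv2.imwrite('pics/k.png',cv2.resize(im[150:290,290:430],None,fx=4,fy=4))
E
```

```text
[[-5.9, -1.8, 16.3], [-5.6, -1.6, 15.2], [-5.4, -1.5, 15.3], [-5.3, -1.9, 15.6], [-4.9, -2.4, 16.0]] [0.62567939 0.1692936  0.14216798] [ 3.13936004e+00 -1.08536449e-04  1.58067189e+00] [-0.0001 -0.0002 -0.0004  0.0014  0.0002 -0.0006] 10.975
held (array([624.7, 170.8]), array([20. , 68.8]), 0.0042) 0.14547774188143348 slopes [ 0.01468858 -0.00435873]Traceback (most recent call last):
  File "<stdin>", line 10, in <module>
    return _quantile_unchecked(
        a, q, axis, out, overwrite_input, method, keepdims, weights)
    return _ureduce(a,
                    func=_quantile_ureduce_func,
    ...<5 lines>...
                    overwrite_input=overwrite_input,
                    method=method)
    r = func(a, **kwargs)
    result = _quantile(arr,
                       quantiles=q,
    ...<2 lines>...
                       out=out,
                       weights=wgt)
    slices_having_nans = np.isnan(arr[-1, ...])
                                  ~~~^^^^^^^^^
IndexError: index -1 is out of bounds for axis 0 with size 0
```

```bash
python3 - <<'E'
from h import *
im,d=read_camera('side'); cv2.imwrite('pics/k.png',cv2.resize(im[150:290,290:430],None,fx=4,fy=4))
E
```

```text
(no output)
```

View pics/k.png

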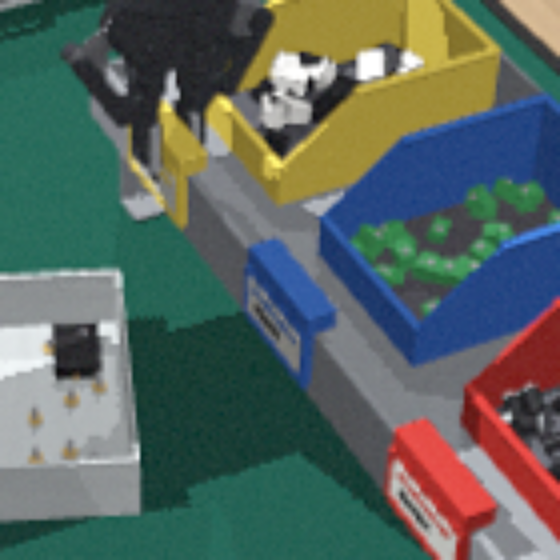

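The yellow holder sits over the lip at about (160,165), pocket in front of the sheet, the same as the blue and red holders, and the bins have not moved. I'm handing it in.

```bash
python3 -c "
from cell import close_job; print(close_job())"
```

```text
the job is handed in; nothing more can be done
None
```

The yellow holder is home on the lip, level, card to the front and within about 2 mm of the yellow bin's middle by camera. The force dropped as it went home, consistent with the leaf snapping in; it is still gripped and pressed down with about 15 N, and the job is handed in (no verdict shown).

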